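Free the jammed hair roller and send both rollers down to the packing channel

ROBOT

A 7-joint arm with a two-finger parallel gripper is mounted at the origin on the work surface. World frame = base frame: x ahead of the robot, y to its left, z up, the work surface at z = 0. Lengths are in m, angles in rad, forces in N, time in s.
With the tool pointing down it reaches from about 0.4 to 0.875 m from the base axis. Payload 6.5 kg.
Tool frame: the origin (TCP) lies on the mounting face of the last link; the fingertips stand ctrl.tips_ahead ahead of it and the grasp point (between the pads) lies 155 mm ahead of it (ctrl.tips_ahead is the distance from the TCP to the fingertips, in m); z points along the fingers, y is the direction in which the jaws open and shut (so a half turn about z gives the same grasp; the last joint's range is limited). The gripper opens to 85 mm and grips with 20 to 120 N. Pads are 22 mm wide; open, the fingers measure 114 mm over their backs; the gripper's body (76 mm by 85 mm) begins 54 mm behind the grasp point. The pads swing forward as they close: fully open they stand 13 mm farther back than shut.
Start: joints at [-1.301, 0.536, -0.004, 1.538, 0.003, 1.067, -0.071], TCP at [0.214, 0.614, 0.405] pointing down, gripper open.
Joint ranges: [-2.7, 2.7], [-0.37, 2.16], [-1.27, 1.26], [0.24, 2.4], [-1.31, 4.45], [0.19, 1.91], [-2.76, 2.76]. Speed limits (rad/s): [2.39, 2.39, 3.14, 3.14, 3.14, 3.14, 3.14].

INTERFACE

Orientations are given as a unit quaternion [x, y, z, w].
In Python, from workcell import ctrl gives the robot as it stands.
- The arm moves only by the tool move_arm, never from a script. Its argument "motion" is text: rows parted by semicolons, each of 7 numbers parted by spaces: the finger opening in mm, from 0 to 85.4, then the shift along the tool's x, y, z in mm, then the turn, a rotation vector about the tool's x, y, z in degrees. A call has 1 to 10 rows; each row is the pose to reach, as a shift and turn from the pose commanded when the call began, along the tool's axes at that moment; what a row does not reach only later rows make up. A row lasts 1/8 s, in which the tool goes at most 62.5 mm and 10.7 degrees, less where a joint would pass 70% of its speed; a pose out of reach is approached as far as the arm can. A call with a gripper value outside its range is refused whole. The fingers move at their own pace and stop on an object; "newtons" is the grip in N (left out, the last holds). Time passes only in rows, so rows that repeat a pose let the fingers close. It gives the time, the measured TCP pose, the force and the opening at its end, in the units of the state.
- ctrl.state(): the state, without advancing time (a new reading comes with each control period).
- ctrl.snapshot(name): name is "scene" or "top" or "wrist"; returns the picture (384x512x3 uint8, blue, green, red); there is no depth.
- ctrl.camera_model(name): a dict with "fx", "fy", "cx", "cy" (pixels), "R" (3x3) and "t" (3): a world point X has camera coordinates R X + t. Camera axes: x right, y down, z forward; pixel columns grow to the right and rows downward; lengths in m; the calibration is good to about 2 mm. A picture is of the moment at which its call begins: read the wrist's pose just before it. camera_model takes no time and is no camera call; for the wrist camera it gives the pose at the moment of the call.
- ctrl.sign_off(): hands the job in, once; it reports no verdict.
Trained networks look in the newest picture that a camera, given by its name, has taken for a name from the list of things; names that differ only in an ending like _2 or _b are one class to them, and where a whole thing is asked for, a point or a joint stands for the part that bears it (a point fixed in the world has none). Each returns a list of dicts, best first, with "p" (0 to 1); they miss things now and then, are a little off and sometimes report something else, mostly with a low value. They report only what shows in the picture. A call takes as long as a camera call. They do not tell look-alikes from the thing itself.
- ctrl.masks_of(camera, thing): "mask" (384x512 bool, what is visible of it) and "rect" ([centre column, centre row, width, height] in pixels, round what is visible of it).
- ctrl.landmark_of(camera, thing): "centre" ([column, row] in pixels: a listed point, or the origin of a listed thing).
The state is a dict: "t": time; "joint_pos": joint angles; "dq": joint speeds; "tau": joint torques, N m; "tcp_pos": TCP position; "ee_rot": TCP orientation; "contact_force": force on the tool from outside, world axes, zero at the start; "ft_torque": the same for the moment, N m; "finger_gap": finger opening in m.
Only numpy, scipy, OpenCV 4.12 (cv2) and the standard library are available. Lean on these libraries where they do the work, as an engineer would, in place of code of your own. Each camera call takes 0.05 s, during which the arm holds its last target. There are 200 camera calls.

TASK

An orange hair roller is stuck in the neck of the clear upside-down bottle of the roller dispenser. Rock the bottle side to side by its red peg, never leaning it past 45 degrees, until the roller drops out into the tilting tray; then press the yellow paddle down so that the tray tips and both rollers roll into the blue-walled channel. Finish with the bottle upright and the tray back up; do not touch the rollers, and leave the other stock where it stands.

Things in the scene. Friction and masses are not known exactly. Their poses are not given: they have to be found in the camera images.
- station: the roller dispenser, fixed to the bench; dark base plate 250 (x) by 420 mm (y), 10 mm thick. Origin on the bench straight under the bottle's pivot; x points away from the robot at yaw 0, y left along tray and channel, z up. The plate spans y -165 to +255 mm. Two thin A-frames at x = -47 and +47 mm (feet at y +-105, apex 195 mm up) carry the pivot.
- bottle (a joint): lean of the bottle about its pivot, rad: 0 = upright (neck straight down), positive = its top leans to -y of the station (right, seen from the robot), range -1 to 1. The pivot axis runs along the station's x, 195 mm above the bench. Friction of about 0.2 N m holds it wherever it is left. Must never pass 45 degrees (0.785 rad) either way.
- mouth (a point): centre of the mouth of the flat clear bottle, which hangs neck down; moves with it. 70 mm below the pivot when upright. Neck 72 mm wide (y), reaching 25 mm above the pivot; body 120 mm wide from 50 to 144 mm above the pivot; 70 mm thick (x).
- fin (a point): tip of the upper of two black sloping fins in the neck, on its +y wall, on which the orange roller lies; the lower fin is on the -y wall. Leaning 0.4 rad to the positive side lets the roller drop from the upper fin to the lower; then leaning 0.4 rad to the negative side lets it fall out of the mouth. Beginning with the other side is harmless.
- peg (a point): point on the axis of the round red peg that sticks out from the bottle's robot-side face along -x of the station: 16 mm diameter, 85 mm long, this point 50 mm out from the bottle's face and 35 mm from the peg's free end, 80 mm above the pivot along the bottle. Peg and bottle move together, on an arc of 80 mm radius about the pivot.
- tray (a joint): tip of the tray, rad: 0 = at rest (sprung up, floor sloping gently back to its right end), 0.21 = fully tipped (its left end down onto the stop, floor sloping 8 degrees to the left). Spring-returned. Tray inside 68 mm wide, 230 mm long, hinged at its right end (station y = -110 mm, z 60 mm), directly under the bottle's mouth.
- paddle (a point): centre of the top of the yellow pad, 50 x 50 mm, on the steel paddle fixed to the left end of the tray on the robot's side. Press it straight down: about 53 mm of travel to the stop, 3 to 5 N. With the tray tipped, the rollers roll out in a second or so.
- channel (a point): point on the floor of the blue-walled channel at the tray's left end, mid-width, 47 mm from its end wall; axes as the station's (y along the channel). Channel 70 mm wide inside, 115 mm long, floor falling gently to the end wall, walls 56 mm above the bench.
- roller_a: the jammed roller: orange cylinder, 34 mm diameter, 60 mm long, origin at its centre, its axis is its x; it lies across the bottle's neck
- roller_b: a second roller, green, same size, origin at its centre, waiting in the tray
- tonic: amber bottle, 48 mm diameter, 120 mm tall, on the rear of the base plate; bystander; origin under its centre
- wax: red jar, 52 mm diameter, 45 mm tall, on the rear of the base plate; bystander; origin under its centre
- shampoo: blue bottle, 70 mm diameter, 200 mm tall; bystander; origin under its centre
- refill: red bottle, 76 mm diameter, 190 mm tall; bystander; origin under its centre
- brush: brush 180 mm long lying on the bench; bystander
- carton: small cardboard carton 100 x 140 x 70 mm; bystander; origin under its centre
- bowl: steel bowl 100 mm wide, 50 mm tall; bystander; origin under its centre
Things that resemble listed ones, but are neither listed nor needed, are in the scene too. Several things have the shape of the roller_b; the one meant has the colours described above.

How it is judged:
By the outcome, as a careful person would: the job done as asked, in the order asked, and still so for the second after the job is handed in, with the robot touching nothing.
It also fails if it takes over 54 s, if anything falls off the work surface, if the arm or the gripper's body presses on something with over 40 N, if the wrist force passes 120 N, or if a joint passes its speed limit or range.

## Working session

There is one attempt and no reset: what is moved stays moved. The work goes in short steps, Python scripts to look and compute and a tool call to move; the robot and the scene stay as the last step left them, time stands still between calls to the robot, and variables do not carry over. Pictures are saved under pics/ and viewed, about 8 in all and at most 12, crops included, and the job is handed in when it is done.

Besides the shell and the picture viewer there is one more tool, called after "Emit:" as name(argument=value, ...), one argument or row to a line, values as JSON. move_arm: Moves the arm, as the interface text tells. Its arguments: {"type":"object","properties":{"motion":{"type":"string"},"newtons":{"type":"number"}},"required":["motion"]}

```bash
mkdir -p pics; ls; python3 - <<'E'
from workcell import ctrl
import cv2
print(ctrl.state(), ctrl.tips_ahead)
for n in ("scene","top"):
    cv2.imwrite(f"pics/{n}0.png",ctrl.snapshot(n))
    for th in ("mouth","peg","paddle","channel","fin","roller_a","tonic","wax","station"):
        r=ctrl.landmark_of(n,th); print(n,th,[(round(d["p"],2),[round(float(v),1) for v in d["centre"]]) for d in r[:2]])
    m=ctrl.camera_model(n); print(m)
E
```

```text
pics
{'t': 0.0, 'joint_pos': array([-1.30119913,  0.5371836 , -0.00444481,  1.53889378,  0.00260045,
        1.06725201, -0.07119038]), 'dq': array([-1.16451315e-03,  2.24696083e-04, -8.92465558e-05,  1.08240263e-03,
       -1.05050769e-03, -6.25336602e-04,  5.18395252e-04]), 'tau': array([ 4.48788214e-04, -5.83393049e+01,  1.04915824e+00, -2.59115553e+01,
        1.23892474e-02,  9.19608719e-03, -4.35504194e-05]), 'tcp_pos': array([0.21407346, 0.61338534, 0.4037934 ]), 'ee_rot': array([ 1.67067843e-01,  9.85945022e-01, -8.61487002e-04, -8.30271468e-05]), 'contact_force': array([-0.50965946,  0.2518718 ,  0.09085821]), 'ft_torque': array([-0.04147157, -0.01055179, -0.04761762]), 'finger_gap': 0.08538195611407558} 0.1734
scene mouth [(0.66, [271.6, 219.3])]
scene peg [(0.73, [251.7, 170.6])]
scene paddle [(0.79, [289.7, 188.8])]
scene channel [(0.93, [316.4, 211.6])]
scene fin [(0.77, [273.1, 206.8]), (0.27, [290.9, 188.4])]
scene roller_a [(0.73, [184.8, 229.6]), (0.72, [245.0, 237.5])]
scene tonic [(0.72, [315.2, 239.5])]
scene wax [(0.8, [252.4, 279.8])]
scene station [(0.56, [266.
[... 337 characters left out ...]
, [266.0, 167.7])]
top peg [(0.79, [271.4, 176.2])]
top paddle [(0.86, [230.5, 187.4])]
top channel [(0.68, [216.9, 175.1]), (0.4, [229.8, 185.7])]
top fin [(0.72, [263.5, 156.4]), (0.24, [157.3, 175.1])]
top roller_a [(0.5, [325.8, 209.1]), (0.41, [328.5, 171.6])]
top tonic [(0.72, [226.9, 153.3]), (0.39, [155.1, 177.3])]
top wax [(0.65, [293.2, 144.5])]
top station [(0.82, [266.6, 172.5])]
{'fx': 453.87599673045344, 'fy': 453.87599673045344, 'cx': 259.15820256971756, 'cy': 187.37137587747355, 'R': array([[-0.02446535, -0.99961677, -0.01295218],
       [-0.98762009,  0.02617576, -0.15466537],
       [ 0.15494513,  0.00900789, -0.98788201]]), 't': array([0.05365948, 0.54557162, 1.73636866])}
```

```bash
cat > geo.py <<'E'
import numpy as np
from scipy.optimize import least_squares
from workcell import ctrl
def proj(m,X):
    c=m["R"]@np.asarray(X)+m["t"]; return np.array([m["fx"]*c[0]/c[2]+m["cx"],m["fy"]*c[1]/c[2]+m["cy"]])
PTS={"mouth":(0,0,.125),"peg":(-.085,0,.275),"station":(0,0,0)}
def st(p,v):
    c,s=np.cos(p[2]),np.sin(p[2]); return np.array([p[0]+c*v[0]-s*v[1],p[1]+s*v[0]+c*v[1],v[2]])
E
python3 - <<'E'
from geo import *
import cv2
S,T=ctrl.camera_model("scene"),ctrl.camera_model("top")
obs={"mouth":((271.6,219.3),(266,167.7)),"peg":((251.7,170.6),(271.4,176.2)),"paddle":((289.7,188.8),(230.5,187.4)),"channel":((316.4,211.6),(216.9,175.1)),
"fin":((273.1,206.8),(263.5,156.4)),"tonic":((315.2,239.5),(226.9,153.3)),"wax":((252.4,279.8),(293.2,144.5)),"station":((266.7,240.8),(266.6,172.5))}
for k,(a,b) in obs.items():
    r=least_squares(lambda X:np.r_[proj(S,X)-a,proj(T,X)-b],[.6,0,.1]); print(k,r.x.round(4),r.fun.round(1))
a=cv2.imread("pics/scene0.png");b=cv2.imread("pics/top0.png")
cv2.imwrite("pics/s1.png",cv2.resize(a[100:340,100:420],(800,600),interpolation=cv2.INTER_CUBIC))
cv2.imwrite("pics/t1.png",cv2.resize(b[60:270,130:410],(800,600),interpolation=cv2.INTER_CUBIC))
E
```

```text
mouth [0.6169 0.0202 0.1031] [-2.2  0.2 -2.4 -1.1]
peg [ 0.5468 -0.0059  0.2783] [ 0.2 -0.   0.3  0.1]
paddle [0.5391 0.1459 0.103 ] [ 0.5 -0.   0.5  0.3]
channel [0.6098 0.2145 0.0116] [-1.6  0.1 -1.6 -0.9]
fin [0.6357 0.0189 0.1936] [ 0.2 -0.   0.3  0.1]
tonic [ 0.6972  0.1645 -0.0113] [ 1.  -0.1  1.1  0.6]
wax [ 0.7282 -0.101  -0.0036] [-0.4  0.  -0.5 -0.2]
station [ 0.6182  0.0114 -0.0178] [-0.7  0.1 -0.7 -0.3]
```

View pics/s1.png

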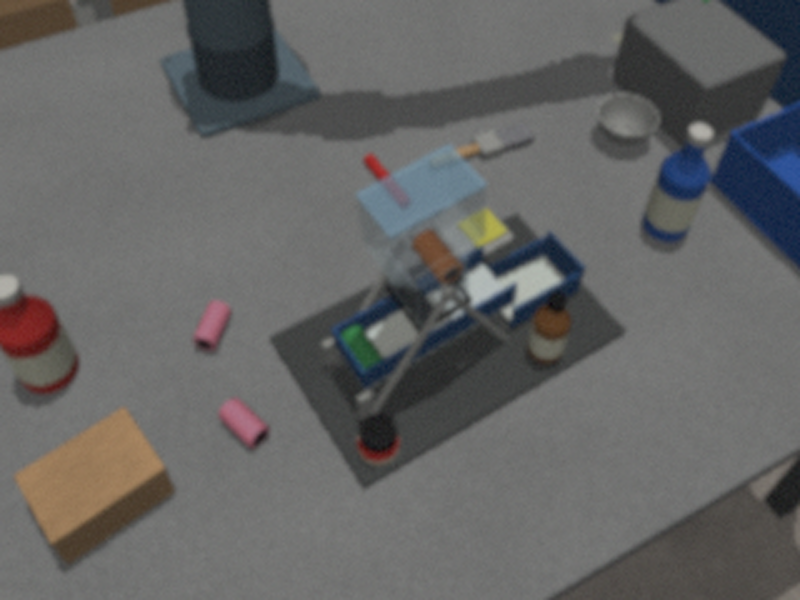

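View pics/t1.png

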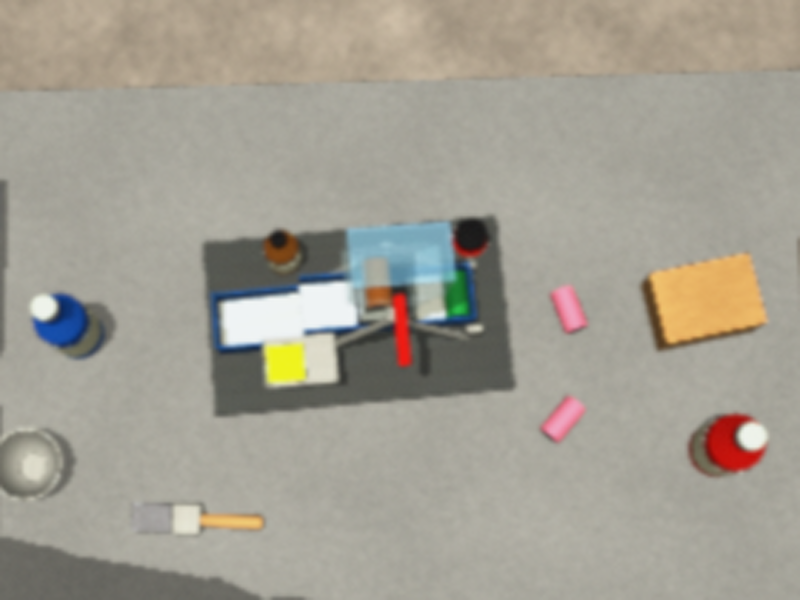

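The scene view shows the dispenser with the red peg towards the robot (crop 385,180), the orange roller in the neck (437,257), the green roller in the tray (360,345) and the yellow pad (483,228). The top view shows the plate corners clearly and the pink look-alike rollers well off to the right.

```bash
python3 - <<'E'
from geo import *
S,T=ctrl.camera_model("scene"),ctrl.camera_model("top")
o=[]
f=lambda u,v:(130+u*.35,60+v*.35)
for c,w in (((204,242),(.125,.255)),((497,216),(.125,-.165)),((513,388),(-.125,-.165)),((217,415),(-.125,.255))):
    o.append((T,f(*c),(*w,.01)))
g=lambda u,v:(100+u*.4,100+v*.4)
for c,w in (((272,341),(-.125,-.165)),((366,487),(.125,-.165)),((624,328),(.125,.255))):
    o.append((S,g(*c),(*w,.01)))
o+=[(T,(216.9,175.1),(0,.208,.02)),(S,(251.7,170.6),(-.085,0,.275)),(T,(271.4,176.2),(-.085,0,.275))]
r=least_squares(lambda p:np.concatenate([proj(m,st(p,w))-u for m,u,w in o]),[.62,.01,.06],loss="soft_l1")
p=r.x;print(p);print(np.array([proj(m,st(p,w))-u for m,u,w in o]).round(1).tolist())
print("peg",st(p,(-.085,0,.275)),"grasp",st(p,(-.095,0,.275)))
d=np.array([.5391,.1459])-p[:2];c,s=np.cos(p[2]),np.sin(p[2]);print("paddle st",c*d[0]+s*d[1],-s*d[0]+c*d[1])
E
```

```text
[0.62942059 0.00777888 0.08378315]
[[-0.5, 0.2], [-0.3, -1.9], [1.9, -1.5], [0.5, 0.5], [-3.0, -1.0], [-1.6, 0.6], [-0.6, 0.1], [-1.9, -1.8], [1.9, -0.5], [-1.7, 0.9]]
peg [0.54471875 0.00066564 0.275     ] grasp [ 5.34753826e-01 -1.71209924e-04  2.75000000e-01]
paddle st -0.0784450789532207 0.14519511763845466
```

Emit:
move_arm(
  motion="85 -60 -55 -40 0 0 -3; 85 -110 -100 -80 0 0 -6; 85 -160 -150 -116 0 0 -9; 85 -210 -200 -116 0 0 -12; 85 -255 -240 -116 0 0 -15; 85 -300 -285 -116 0 0 -18; 85 -345 -325 -116 0 0 -20; 85 -390 -370 -116 0 0 -22; 85 -435 -410 -116 0 0 -24; 85 -470 -445 -116 0 0 -24",
)

```text
t: 2.25
tcp_pos: [0.4909, 0.078, 0.521]
ee_rot: [-0.042, 0.999, 0.0, 0.001]
contact_force: [2.0, 0.9, -0.6]
finger_gap: 0.085
```

Emit:
move_arm(
  motion="85 -13 -20 0 0 0 0; 85 -13 -35 0 0 0 0; 85 -13 -41 0 0 0 0; 85 -13 -41 0 0 0 0; 85 -13 -41 0 0 0 0",
)

```text
t: 2.88
tcp_pos: [0.5064, 0.0413, 0.5206]
ee_rot: [-0.043, 0.999, 0.0, -0.0]
contact_force: [-0.0, 1.0, 0.3]
finger_gap: 0.0847
```

```bash
python3 - <<'E'
from geo import *
import cv2
s=ctrl.state();print(s["t"],s["tcp_pos"],s["ee_rot"])
W=ctrl.camera_model("wrist");im=ctrl.snapshot("wrist");cv2.imwrite("pics/w1.png",im)
print(W)
for th in ("peg","paddle","mouth"):
    print(th,[(d["p"],d["centre"]) for d in ctrl.landmark_of("wrist",th)[:2]])
for X in ([.5447,.0007,.275],[.5468,-.0059,.278]): print(proj(W,X))
print([(d["p"],d["rect"]) for d in ctrl.masks_of("wrist","peg")[:2]])
E
```

```text
2.875 [0.50638748 0.04125005 0.52056143] [-4.25337207e-02  9.99094999e-01  2.54666557e-04 -2.00283862e-05]
{'fx': 330.7576481578353, 'fy': 330.7576481578353, 'cx': 254.48722948069144, 'cy': 195.82651136338822, 'R': array([[-0.08547151,  0.99633976,  0.00130882],
       [ 0.94616463,  0.08075546,  0.31345025],
       [ 0.31219725,  0.02802942, -0.94960372]]), 't': array([ 0.001497  , -0.55901046,  0.33028879])}
peg [(0.6, [190.9, 257.7])]
paddle [(0.74, [339.2, 195.5])]
mouth []
[193.64819577 254.75582083]
[183.60877839 258.69126128]
[(0.63, [207.8, 295.8, 127.7, 175.8])]
```

View pics/w1.png

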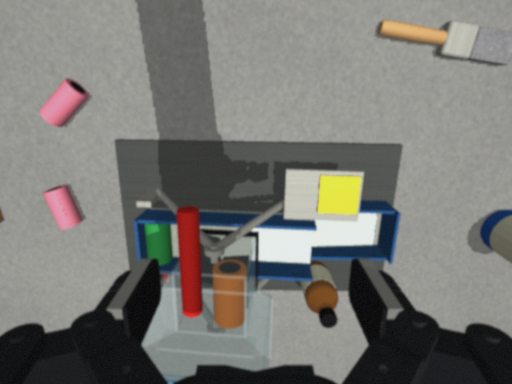

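The wrist view shows the peg from its free end (188,210) to its root (193,315), square to the tool, with the yellow pad at (340,195).

```bash
python3 - <<'E'
from geo import *
W=ctrl.camera_model("wrist")
def back(u,v,z):
    d=W["R"].T@np.array([(u-W["cx"])/W["fx"],(v-W["cy"])/W["fy"],1]);c=-W["R"].T@W["t"];return c+d*(z-c[2])/d[2]
for n,a in {"pegpt":(190.9,257.7,.275),"pegend":(188,212,.275),"pegroot":(193,312,.275),"cR":(116,140,.01),"cL":(402,146,.01),"pad":(340,195.3,.103)}.items(): print(n,back(*a).round(4))
E
```

```text
pegpt [ 0.5475 -0.0021  0.275 ]
pegend [ 0.5121 -0.005   0.275 ]
pegroot [0.5943 0.0006 0.275 ]
cR [ 0.5159 -0.1589  0.01  ]
cL [0.4897 0.2546 0.01  ]
pad [0.5436 0.1494 0.103 ]
```

Emit:
move_arm(
  motion="60 -15 -24 0 0 0 0; 60 -27 -48 0 0 0 0; 60 -27 -48 10 0 0 0; 60 -27 -48 40 0 0 0; 60 -27 -48 70 0 0 0; 60 -27 -48 93 0 0 0; 60 -27 -48 93 0 0 0",
)

```text
t: 4.0
tcp_pos: [0.5366, -0.0044, 0.4257]
ee_rot: [-0.042, 0.999, 0.0, -0.002]
contact_force: [0.3, 0.2, 0.7]
finger_gap: 0.06
```

Emit:
move_arm(
  motion="10 0 0 0 0 0 0; 10 0 0 0 0 0 0; 10 0 0 0 0 0 0; 10 0 0 0 0 0 0; 10 0 0 0 0 0 0; 10 0 0 0 0 0 0",
  newtons=20,
)

```text
t: 4.75
tcp_pos: [0.5379, -0.0053, 0.4285]
ee_rot: [-0.042, 0.999, 0.0, 0.001]
contact_force: [-1.7, 0.8, 5.4]
finger_gap: 0.015
```

```bash
python3 - <<'E'
from geo import *
import cv2
im=ctrl.snapshot("scene");cv2.imwrite("pics/s2.png",cv2.resize(im[110:290,180:420],(800,600),interpolation=cv2.INTER_CUBIC))
S,T=ctrl.camera_model("scene"),ctrl.camera_model("top")
f=lambda u,v:(130+u*.35,60+v*.35); g=lambda u,v:(100+u*.4,100+v*.4)
W=[((.125,.255)),((.125,-.165)),((-.125,-.165)),((-.125,.255))]
o=[(T,f(*c),(*w,.01)) for c,w in zip(((204,242),(497,216),(513,388),(217,415)),W)]
o2=[(S,g(*c),(*w,.01)) for c,w in zip(((366,487),(272,341),(624,328)),(W[1],W[2],W[0]))]
for q in (o,o2,o+o2): print(least_squares(lambda p:np.concatenate([proj(m,st(p,w))-u for m,u,w in q]),[.62,.01,.06]).x.round(4))
print(ctrl.state()["tcp_pos"],ctrl.state()["contact_force"],ctrl.state()["finger_gap"])
E
```

```text
[0.6258 0.0094 0.063 ]
[0.6318 0.0128 0.0876]
[0.6294 0.0115 0.0769]
[ 0.53793123 -0.00524815  0.42854095] [-1.77953792  1.34518578  6.70053346] 0.01532944767473867
```

View pics/s2.png

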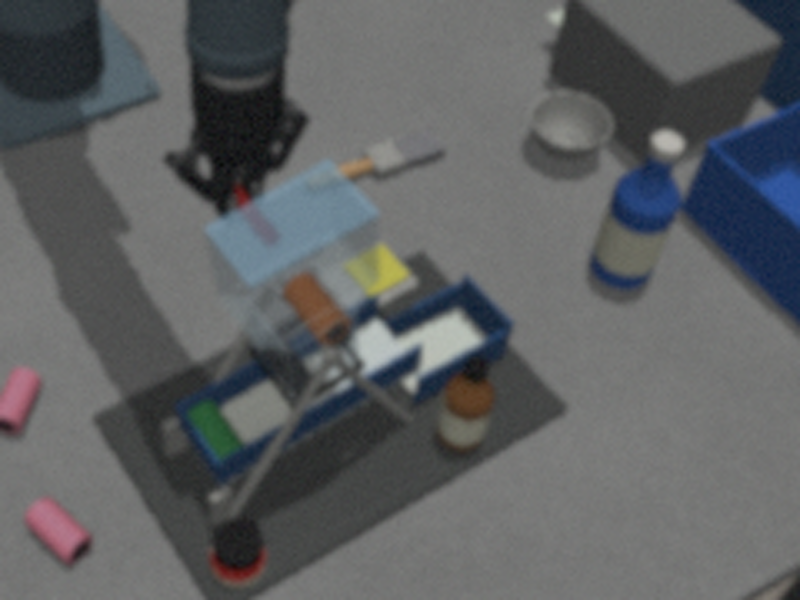

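The gripper holds the peg and the orange roller is still in the neck. Next I work out the pivot's y from the A-frame apex in the first wrist view (213,244), to find the true lean.

```bash
python3 - <<'E'
from geo import *
W=dict(fx=330.7576,fy=330.7576,cx=254.487,cy=195.8265,R=np.array([[-0.08547151,0.99633976,0.00130882],[0.94616463,0.08075546,0.31345025],[0.31219725,0.02802942,-0.94960372]]),t=np.array([0.001497,-0.55901046,0.33028879]))
def back(u,v,z):
    d=W["R"].T@np.array([(u-W["cx"])/W["fx"],(v-W["cy"])/W["fy"],1]);c=-W["R"].T@W["t"];return c+d*(z-c[2])/d[2]
print("apex",back(213,244,.195), back(212,240,.2))
# plate corners, tray corners etc. in w1
for y in (0.004,.008,.012): print(y,[proj(W,st((.6295,y,.07),v)).round(1).tolist() for v in ((-.125,-.165,.01),(-.125,.255,.01),(-.047,0,.195),(-.05,0,.275),(-.12,0,.275))])
import cv2
cv2.imwrite("pics/w1c.png",cv2.resize(cv2.imread("pics/w1.png")[130:340,110:410],(800,560),interpolation=cv2.INTER_CUBIC))
E
```

```text
apex [0.57567687 0.00670787 0.195     ] [0.56895539 0.00602356 0.2       ]
0.004 [[108.0, 139.7], [398.3, 144.2], [206.6, 249.9], [192.1, 295.9], [187.7, 209.1]]
0.008 [[110.8, 139.9], [401.0, 144.4], [210.7, 250.2], [197.4, 296.2], [193.5, 209.6]]
0.012 [[113.6, 140.2], [403.7, 144.6], [214.7, 250.5], [202.7, 296.6], [199.3, 210.1]]
```

View pics/w1c.png

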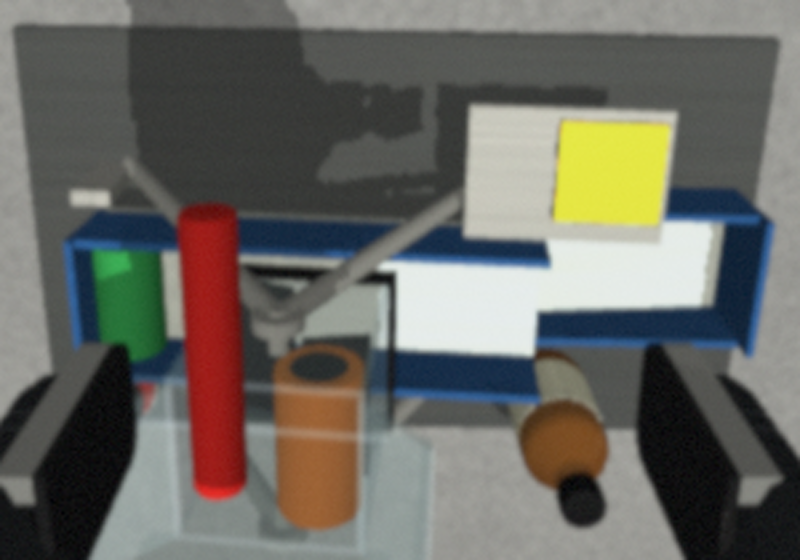

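Emit:
move_arm(
  motion="10 0 -7 1 0 0 0; 10 0 -15 3 0 0 0; 10 0 -22 6 0 0 0; 10 0 -29 9.5 0 0 0; 10 0 -30 10 0 0 0; 10 0 -30 10 0 0 0; 10 0 -30 10 0 0 0; 10 0 -30 10 0 0 0; 10 0 -30 10 0 0 0; 10 0 -30 10 0 0 0",
)

```text
t: 6.05
tcp_pos: [0.5402, -0.0357, 0.4175]
ee_rot: [-0.041, 0.999, -0.0, 0.0]
contact_force: [4.8, -1.2, -4.4]
finger_gap: 0.0151
```

```bash
python3 - <<'E'
from geo import *
import cv2
s=ctrl.state();print(s["t"],s["tcp_pos"],s["contact_force"],s["finger_gap"])
im=ctrl.snapshot("scene");cv2.imwrite("pics/s3.png",cv2.resize(im[110:290,180:420],(800,600),interpolation=cv2.INTER_CUBIC))
E
```

```text
6.05 [ 0.54016259 -0.03566116  0.41752149] [ 4.81591984 -1.22814277 -4.38078125] 0.015089952966228351
```

View pics/s3.png

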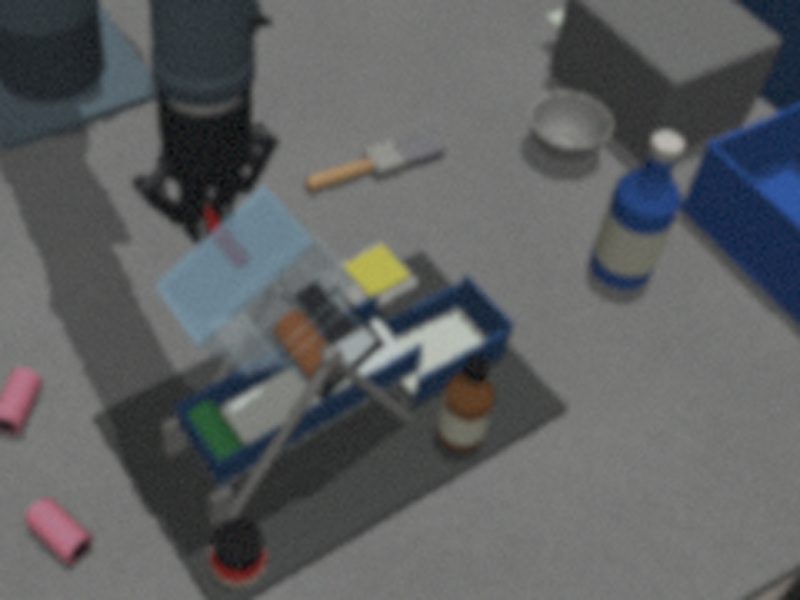

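The bottle leans right and the roller has dropped onto the lower fin: it is at (298,340) and the upper fin is bare at (335,310). Now the other side.

Emit:
move_arm(
  motion="10 0 10 -5 0 0 0; 10 0 20 -8 0 0 0; 10 0 30 -10 0 0 0; 10 0 40 -10.6 0 0 0; 10 0 50 -10 0 0 0; 10 0 60 -8 0 0 0; 10 0 70 -5 0 0 0; 10 0 80 0 0 0 0; 10 0 80 0 0 0 0; 10 0 80 0 0 0 0",
)

```text
t: 7.35
tcp_pos: [0.5336, 0.0463, 0.4168]
ee_rot: [-0.043, 0.999, 0.001, 0.0]
contact_force: [5.5, 1.9, -2.6]
finger_gap: 0.0151
```

Emit:
move_arm(
  motion="10 0 0 0 0 0 0; 10 0 0 0 0 0 0; 10 0 0 0 0 0 0; 10 0 0 0 0 0 0; 10 0 0 0 0 0 0; 10 0 0 0 0 0 0",
)

```text
t: 8.1
tcp_pos: [0.5336, 0.0463, 0.4168]
ee_rot: [-0.042, 0.999, 0.001, 0.0]
contact_force: [5.8, 1.1, -2.0]
finger_gap: 0.0151
```

```bash
python3 - <<'E'
from geo import *
import cv2
s=ctrl.state();print(s["t"],s["tcp_pos"],s["contact_force"],s["finger_gap"])
im=ctrl.snapshot("scene");cv2.imwrite("pics/s4.png",cv2.resize(im[110:290,180:420],(800,600),interpolation=cv2.INTER_CUBIC))
E
```

```text
8.1 [0.53357698 0.04628005 0.4167713 ] [ 5.82575264  1.10163791 -1.99907312] 0.015099194167795189
```

View pics/s4.png

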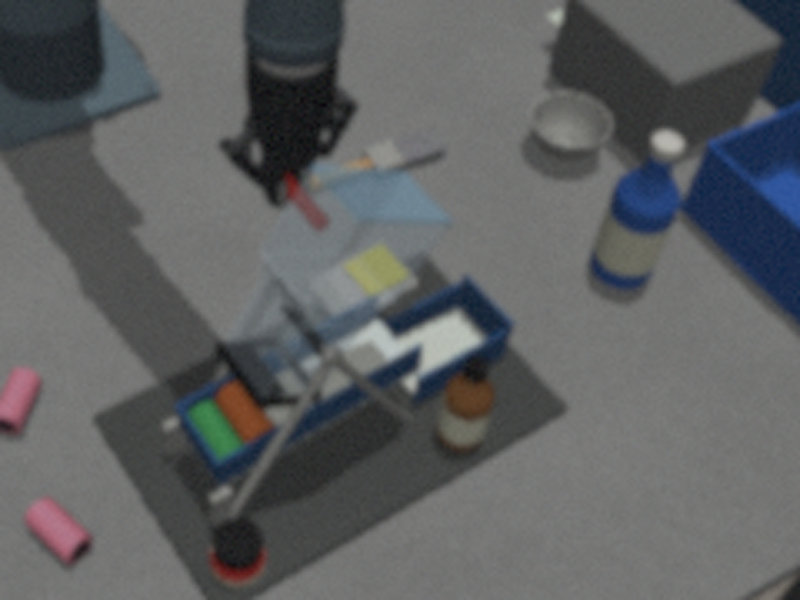

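The orange roller now lies in the tray beside the green one, at (243,408). Next I bring the bottle upright, release the peg and rise.

Emit:
move_arm(
  motion="10 0 -10 -5 0 0 0; 10 0 -20 -8 0 0 0; 10 0 -30 -10 0 0 0; 10 0 -41.3 -11 0 0 0; 10 0 -41.3 -11 0 0 0; 10 0 -41.3 -11 0 0 0",
)

```text
t: 8.9
tcp_pos: [0.5366, 0.005, 0.4283]
ee_rot: [-0.042, 0.999, 0.001, -0.001]
contact_force: [0.3, 3.3, 6.2]
finger_gap: 0.0155
```

Emit:
move_arm(
  motion="60 0 0 0 0 0 0; 60 0 0 0 0 0 0; 60 0 0 0 0 0 0; 60 0 0 0 0 0 0; 60 0 0 -20 0 0 0; 60 0 0 -60 0 0 0; 60 30 20 -95 0 0 0; 60 30 40 -95 0 0 0; 60 30 40 -95 0 0 0; 60 30 40 -95 0 0 0",
)

```text
t: 10.15
tcp_pos: [0.5037, 0.0397, 0.523]
ee_rot: [-0.041, 0.999, -0.0, -0.0]
contact_force: [0.0, 0.5, 1.6]
finger_gap: 0.0601
```

```bash
python3 - <<'E'
from geo import *
import cv2
s=ctrl.state();print(s["t"],s["tcp_pos"],s["ee_rot"],s["contact_force"])
W=ctrl.camera_model("wrist");im=ctrl.snapshot("wrist");cv2.imwrite("pics/w2.png",cv2.resize(im[100:350,60:420],(800,556),interpolation=cv2.INTER_CUBIC))
for y in (.008,.0115,.015): print(y,[proj(W,st((.6295,y,.07),v)).round(1).tolist() for v in ((-.125,-.165,.01),(-.125,.255,.01),(-.047,0,.195),(-.05,0,.275),(-.12,0,.275),(-.085,.145,.103))])
for th in ("peg","paddle"): print(th,[(d["p"],d["centre"]) for d in ctrl.landmark_of("wrist",th)[:2]])
E
```

```text
10.15 [0.50374557 0.03973939 0.52301948] [-4.11912747e-02  9.99151090e-01 -4.13547247e-04 -4.55389277e-04] [0.02393044 0.50553453 1.58802933]
0.008 [[113.3, 142.3], [401.5, 146.0], [213.0, 251.9], [200.5, 297.8], [196.7, 212.5], [339.1, 190.1]]
0.0115 [[115.7, 142.5], [403.8, 146.2], [216.5, 252.1], [205.1, 298.1], [201.7, 212.9], [342.0, 190.3]]
0.015 [[118.1, 142.7], [406.2, 146.4], [220.0, 252.4], [209.6, 298.4], [206.7, 213.3], [344.8, 190.5]]
peg [(0.95, [204.0, 257.6]), (0.49, [441.2, 43.5])]
paddle [(0.96, [340.2, 201.3])]
```

View pics/w2.png

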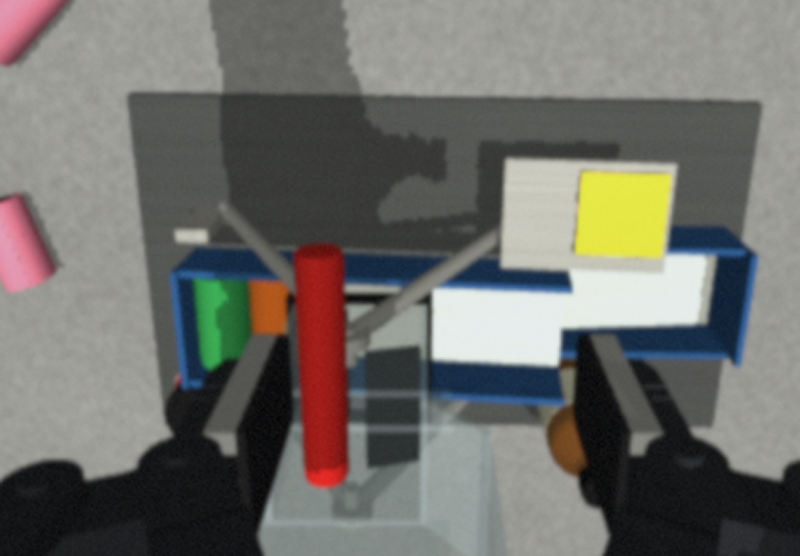

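The peg lies on the model's upright line (column about 204 to 206), so the bottle is upright to within about 0.03 rad. Both rollers are in the tray at (222,320) and (268,305). Next is the paddle.

Emit:
move_arm(
  motion="0 0 50 0 0 0 0; 0 -15 105 0 0 0 0; 0 -47 105 0 0 0 0; 0 -47 105 50 0 0 0; 0 -47 105 100 0 0 0; 0 -47 105 150 0 0 0; 0 -47 105 200 0 0 0; 0 -47 105 225 0 0 0; 0 -47 105 225 0 0 0; 0 -47 105 225 0 0 0",
)

```text
t: 11.55
tcp_pos: [0.5426, 0.1488, 0.2996]
ee_rot: [-0.041, 0.999, 0.0, 0.001]
contact_force: [0.6, 0.1, -0.1]
finger_gap: 0.0003
```

```bash
python3 - <<'E'
from geo import *
import cv2
s=ctrl.state();print(s["t"],s["tcp_pos"],s["contact_force"],s["finger_gap"])
W=ctrl.camera_model("wrist");im=ctrl.snapshot("wrist");cv2.imwrite("pics/w3.png",im)
for th in ("paddle",): print(th,[(d["p"],d["centre"]) for d in ctrl.landmark_of("wrist",th)[:2]])
print(proj(W,[.541,.149,.103]))
E
```

```text
11.55 [0.5425547  0.14884097 0.29955183] [ 0.56405434  0.084339   -0.10883917] 0.00029105519881441824
paddle [(0.68, [255.9, 240.1])]
[254.62109602 238.30509772]
```

View pics/w3.png

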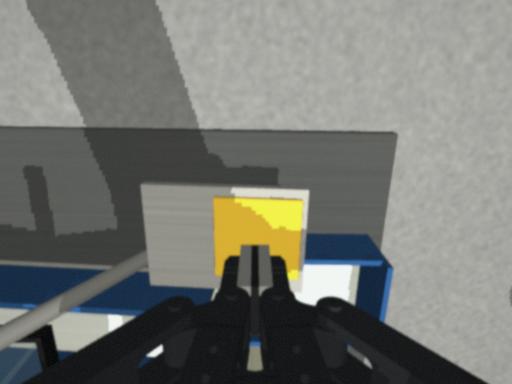

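The closed fingertips are over the yellow pad, whose centre is near (257,238).

Emit:
move_arm(
  motion="0 0 0 15 0 0 0; 0 0 0 30 0 0 0; 0 0 0 45 0 0 0; 0 0 0 58 0 0 0; 0 0 0 68 0 0 0; 0 0 0 74 0 0 0; 0 0 0 77 0 0 0; 0 0 0 77 0 0 0",
)

```text
t: 12.65
tcp_pos: [0.5417, 0.1491, 0.2215]
ee_rot: [-0.042, 0.999, -0.0, -0.0]
contact_force: [-1.3, 2.1, 2.5]
finger_gap: 0.0
```

Emit:
move_arm(
  motion="0 0 0 1 0 0 0; 0 0 0 2 0 0 0; 0 0 0 3 0 0 0; 0 0 0 4 0 0 0",
)

```text
t: 13.15
tcp_pos: [0.5417, 0.1489, 0.2175]
ee_rot: [-0.041, 0.999, -0.0, -0.0]
contact_force: [-1.7, 0.1, 5.2]
finger_gap: 0.0001
```

Emit:
move_arm(
  motion="0 0 0 1 0 0 0; 0 0 0 2 0 0 0; 0 0 0 3 0 0 0; 0 0 0 3 0 0 0",
)

```text
t: 13.65
tcp_pos: [0.5419, 0.1488, 0.2158]
ee_rot: [-0.041, 0.999, 0.0, -0.0]
contact_force: [-6.9, -1.0, 19.9]
finger_gap: 0.0001
```

```bash
python3 - <<'E'
from geo import *
import cv2
s=ctrl.state();print(s["t"],s["tcp_pos"],s["contact_force"])
im=ctrl.snapshot("scene");cv2.imwrite("pics/s5.png",cv2.resize(im[110:290,180:420],(800,600),interpolation=cv2.INTER_CUBIC))
E
```

```text
13.65 [0.54185713 0.14875726 0.21584035] [-6.94500808 -0.96478422 19.93028725]
```

View pics/s5.png

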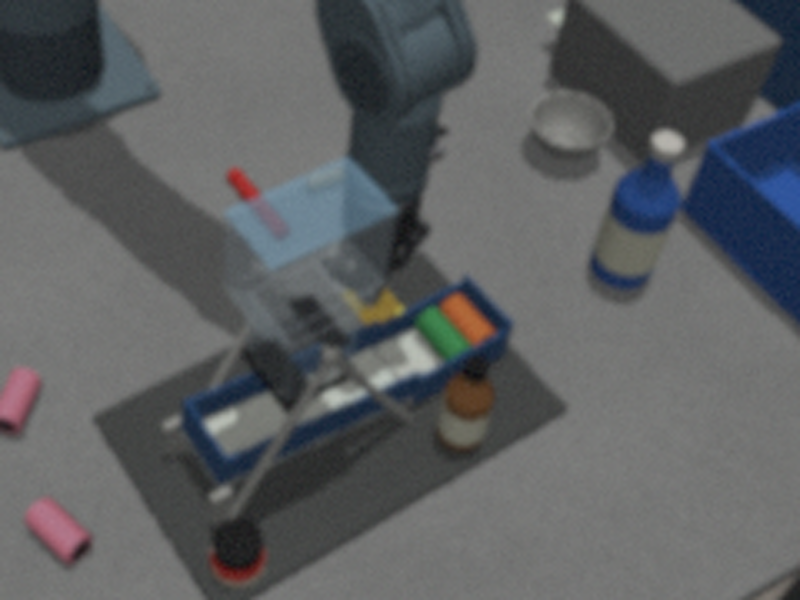

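The tray is on its stop and both rollers are in the channel, orange at (468,318) and green at (440,333). Now I release slowly and clear the paddle.

Emit:
move_arm(
  motion="0 0 0 0 0 0 0; 0 0 0 0 0 0 0; 0 0 0 -4 0 0 0; 0 0 0 -12 0 0 0; 0 0 0 -22 0 0 0; 0 0 0 -32 0 0 0; 0 0 0 -42 0 0 0; 0 0 0 -52 0 0 0; 0 0 0 -64 0 0 0; 0 0 0 -80 0 0 0",
)

```text
t: 14.95
tcp_pos: [0.5417, 0.1492, 0.2952]
ee_rot: [-0.042, 0.999, -0.0, -0.0]
contact_force: [0.5, -0.4, 0.2]
finger_gap: -0.0001
```

Emit:
move_arm(
  motion="0 0 0 -30 0 0 0; 0 0 0 -80 0 0 0; 0 0 0 -130 0 0 0; 0 0 0 -180 0 0 0; 0 50 30 -220 0 0 0; 0 100 60 -220 0 0 0; 0 100 60 -220 0 0 0; 0 100 60 -220 0 0 0; 0 100 60 -220 0 0 0",
)

```text
t: 16.08
tcp_pos: [0.438, 0.1998, 0.5145]
ee_rot: [-0.041, 0.999, -0.0, 0.0]
contact_force: [0.3, 0.2, -0.3]
finger_gap: -0.0003
```

```bash
python3 - <<'E'
from geo import *
import cv2
s=ctrl.state();print(s["t"],s["tcp_pos"],s["contact_force"])
a=ctrl.snapshot("scene");b=ctrl.snapshot("top")
cv2.imwrite("pics/f.png",np.hstack([cv2.resize(a[120:290,190:390],(400,340)),cv2.resize(b[120:220,190:310],(400,340))]))
for th in ("peg","paddle"): print(th,[(d["p"],d["centre"]) for d in ctrl.landmark_of("scene",th)[:1]+ctrl.landmark_of("top",th)[:1]])
E
```

```text
16.075 [0.43795692 0.19980536 0.51454049] [ 0.30043662  0.22209042 -0.30819667]
peg [(0.72, [118.9, 243.8]), (0.34, [216.3, 176.3])]
paddle [(0.97, [290.7, 189.4]), (0.88, [228.3, 185.3])]
```

View pics/f.png

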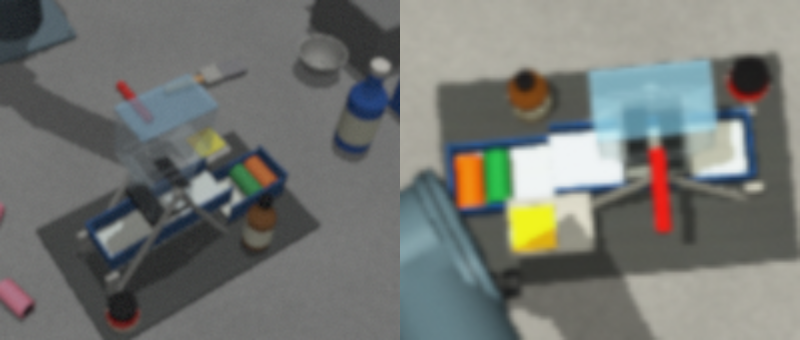

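The final views show both rollers in the channel, the pad back at its starting place, the peg in line with the mouth and apex, and the tonic and wax not moved.

```bash
python3 -c "
from workcell import ctrl
print(ctrl.sign_off(), ctrl.state()['t'])"
```

```text
the job is handed in; nothing more can be done
the job is handed in; nothing more can be done
```

The job is done and handed in after about 16 s of the 54 s allowed. Both rollers are in the blue-walled channel, the bottle is upright and the tray is back up.

- **Rocking:** I held the bottle by its red peg and leaned it about +0.52 rad, then about −0.52 rad. The orange roller dropped to the lower fin, then out into the tray. I then set the bottle upright and let go.
- **Tipping:** I pressed the yellow paddle to its stop (about 20 N at the end), and both rollers rolled into the channel. I let the tray rise slowly and moved the arm clear.

**Last checks:**
- The final pictures show both rollers in the channel, the paddle back within about 2 pixels of where it started, and the tonic and wax where they stood. The shampoo, bowl and brush also looked unmoved; the carton and the refill bottle were outside those pictures.
- The wrist picture taken after I released the peg showed the bottle upright to within about 0.03 rad; it had started leaning about 0.1 rad to the right.
- The contact force at the end was close to zero.

**Checks that disagreed:**
- In the last scene and top pictures the network put the peg in the wrong place, so there I judged it by eye.
- The station poses fitted from different pictures differed by a few millimetres.

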